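# Rock a stuck swaging punch out of a copper tube

### The arm

A 6-joint arm with a two-finger parallel gripper is mounted at the origin on the work surface. World frame = base frame: x ahead of the robot, y to its left, z up, the work surface at z = 0. Lengths are in m, angles in rad, forces in N, time in s.
With the tool pointing down it reaches from about 0.35 to 0.975 m from the base axis. Payload 7.1 kg.
Tool frame: the origin (TCP) lies midway between the tips of the shut fingers; the grasp point (between the pads) lies 19 mm behind it; z points along the fingers, y is the line along which they close (so a half turn about z gives the same grasp; the last joint's range is limited). The gripper opens to 88 mm and grips with 3 to 60 N. Pads are 20 mm wide; open, the fingers measure 115 mm over their backs; the gripper's body (75 mm by 178 mm) begins 61 mm behind the grasp point.
Start: joints at [1.225, 0.423, 1.63, -0, 1.089, -0.019], TCP at [0.201, 0.592, 0.196] pointing down, gripper open.
Joint ranges: [-3, 3], [-0.9, 2.11], [0.09, 2.58], [-1.31, 4.45], [0.11, 2.69], [-2.54, 2.54]. Speed limits (rad/s): [2.39, 2.39, 3.01, 3.14, 3.14, 3.14].

### API

Orientations are given as a unit quaternion [w, x, y, z].
In Python, from station import move_pose, movel, movej, command_gripper, wait, inverse_kinematics, read_camera, camera_info, MotionError, job_done, get_time, get_joint_pos, get_qvel, get_effort, get_tcp_pos, get_ee_rot, get_ft_force, get_ft_torque, get_grip_width, get_finger_force gives the robot as it stands. Calls block until the motion is done:
- move_pose(position, orientation): joint-space move of the TCP to a pose.
- movel(position, frame=None, v=0.15, until_force=None): straight line of the TCP; frame=None keeps the orientation; v is the mean speed in m/s. With until_force (N) it stops when the force on the tool has changed by that much, and returns True; else False.
- movej(angles): joint-space move.
- command_gripper(opening): opening from 0.0 (shut) to 1.0 (fully open); the grip force is fixed at half the most; returns when the fingers have stopped.
- wait(seconds).
- inverse_kinematics(position, orientation): joint angles nearest the present ones, or None.
- read_camera(name): name is "scene" or "side" or "wrist"; returns the picture (400x640x3 uint8, red, green, blue); there is no depth.
- camera_info(name): a dict with "intrinsics" (3x3 intrinsics, pixels), "T" (4x4, takes a point from camera to world coordinates); the wrist camera has in their place "tool_from_camera" (4x4, takes a point from camera to tool coordinates, whose origin is the TCP and whose axes are the flange's). Camera axes: x right, y up, looking along -z (the intrinsics and any distortion apply to the point x, -y, -z); pixel columns grow to the right and rows downward; lengths in m; the calibration is good to about 2 mm. A picture is of the moment at which its call begins: read the wrist's pose just before it. camera_info takes no time and is no camera call.
A pose or a line that the arm cannot do raises MotionError and nothing moves.
- job_done(): hands the job in; it is judged then, once.
Readings, each from a call of its own:
- get_time(): time.
- get_joint_pos(): joint angles.
- get_qvel(): joint speeds.
- get_effort(): joint torques, N m.
- get_tcp_pos(): TCP position.
- get_ee_rot(): TCP orientation.
- get_ft_force(): force on the tool from outside, world axes, zero at the start.
- get_ft_torque(): the same for the moment, N m.
- get_grip_width(): opening from 0.0 (shut) to 1.0 (fully open).
- get_finger_force(): force on a finger pad.
Only numpy, scipy, OpenCV 4.12 (cv2) and the standard library are available. Lean on these libraries where they do the work, as an engineer would, in place of code of your own. Each camera call takes 0.05 s, during which the arm holds its last target. There are 200 camera calls.

### The job

The steel swaging punch is stuck fast in the end of the copper tube that stands in the flaring bar. Take hold of its shank and work it loose with small rocks along the bar, first away from the vise, then towards it, and so on until it comes free; do not yank it straight out, which drags the tube up through the bar. Then lift it straight up and finish still holding it, upright and steady, just clear above the mouth of the tube, and leave the other things on the table where they are.

Things in the scene. Friction and masses are not known exactly. Their poses are not given: they have to be found in the camera images.
- punch: stuck swaging punch, bare steel, round, 112 mm long, 0.19 to 0.36 kg. Origin: centre of its lower end; +z up its axis. From the lower end: 19 mm diameter pilot, 8 mm long, short taper, 22 mm diameter nose up to 36 mm, then the 20 mm diameter shank (knurled in the middle) up to 112 mm. It starts upright, its lowest 32 mm inside the tube, 80 mm above the mouth
- punch_top (a point): centre of the punch's upper end face. The punch tilts about a point some 26 mm below the tube's mouth; the gripper has to tilt with it. Tilting takes 5 to 15 N sideways on the upper shank and presses the tube wall outwards on that side, where it stays: two or three rocks of about 6 degrees each way leave little more than its weight to lift; one side alone leaves part of the hold
- tube_mouth (a point): centre of the open upper end of the copper tube (25 mm outer diameter), at the start 169 mm above the table, 34 mm above the flaring bar; axes as the vise's: z up, y along the bar, away from the vise. The tube wall pinches the punch on the two sides along the bar; until it is rocked the punch sits faster in the tube than the tube in the bar, so a straight pull brings the tube along
- tube (a joint): how far the tube has been dragged up through the flaring bar (m): 0 at the start; the bar lets it slip at about 20 N of upward pull on the tube, and it does not go back by itself
- vise: blue portable vise on a round base (132 mm across), fixed to the table. Origin: centre of the base on the table. Its jaws (tops 131 mm high; x +-60 mm, y +-38 mm) hold the steel flaring bar (along the vise's y from -70 to +150 mm, 44 mm wide, top 135 mm high); the tube stands upright through the bar at x = 0, y = +100 mm. Its screw handle reaches to x = -122 mm, 83 mm high
- hammer: bystander: hammer with a wooden handle, 290 mm long, lying on the table near the vise
- tape_measure: bystander: black and green tape measure, 66 x 34 x 58 mm, standing on the table near the vise
- multimeter: bystander: yellow multimeter, 180 x 86 x 52 mm, lying face up on the table near the vise

How it is judged:
By the outcome, as a careful person would: the job done as asked, in the order asked, and still so for the second after the job is handed in, while the arm keeps its last pose, push and grip.
It also fails if it takes over 45 s, if anything falls off the work surface, if the arm or the gripper's body presses on something with over 40 N, if the wrist force passes 120 N, or if a joint passes its speed limit or range.

## Working session

There is one attempt and no reset: what is moved stays moved. The work goes in short steps, each a Python script; the robot and the scene stay as the last script left them, time stands still between calls to the robot, and variables do not carry over. Pictures are saved under pics/ and viewed, at most 10 in all, crops included, and the job is handed in when it is done.

```bash
mkdir -p pics
python3 - <<'E'
from station import *
import cv2,numpy as np
for n in("scene","side"):
    cv2.imwrite(f"pics/{n}0.png",read_camera(n)[:,:,::-1]);i=camera_info(n);print(n,i)
print(camera_info("wrist"),get_ee_rot(),get_time())
E
```

```text
scene {'intrinsics': array([[383.10334514,   0.        , 320.4928417 ],
       [  0.        , 383.10334514, 193.39081874],
       [  0.        ,   0.        ,   1.        ]]), 'T': array([[-0.81485592, -0.39859029,  0.42087482,  0.85693647],
       [ 0.5793632 , -0.53665362,  0.61346652,  0.44827347],
       [-0.0186578 ,  0.74372621,  0.66822393,  0.62873619],
       [ 0.        ,  0.        ,  0.        ,  1.        ]])}
side {'intrinsics': array([[458.74112345,   0.        , 319.89075428],
       [  0.        , 458.74112345, 197.7578721 ],
       [  0.        ,   0.        ,   1.        ]]), 'T': array([[ 0.7518162 ,  0.45274615, -0.47936763,  0.15616952],
       [-0.65926614,  0.52920931, -0.53414012, -0.44535857],
       [ 0.01185593,  0.71760604,  0.69634834,  0.79320444],
       [ 0.        ,  0.        ,  0.        ,  1.        ]])}
{'intrinsics': array([[313.1176246 ,   0.        , 317.67950863],
       [  0.        , 313.1176246 , 198.04294773],
       [  0.        ,   0.        ,   1.        ]]), 'tool_from_camera': array([[ 1.56788730e-03,  9.53452901e-01,  3.01537905e-01,
         8.39522130e-02],
       [ 9.99998766e-01, -1.52478356e-03, -3.78314140e-04,
         5.63333263e-04],
       [ 9.90753265e-05,  3.01538126e-01, -9.53454115e-01,
        -1.89028055e-01],
       [ 0.00000000e+00,  0.00000000e+00,  0.00000000e+00,
         1.00000000e+00]])} [-1.38754648e-04  1.62680749e-01  9.86678533e-01 -6.53753532e-04] 0.1
```

View pics/scene0.png

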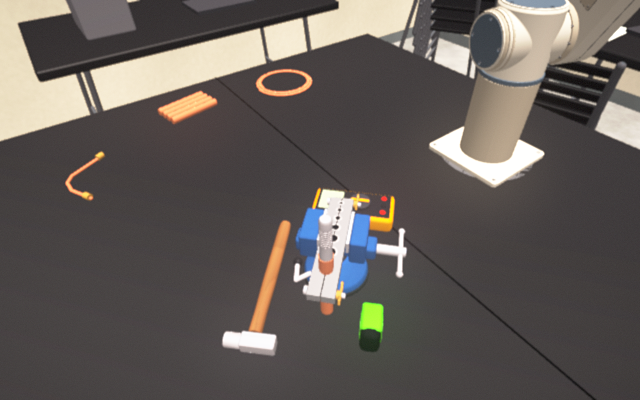

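View pics/side0.png

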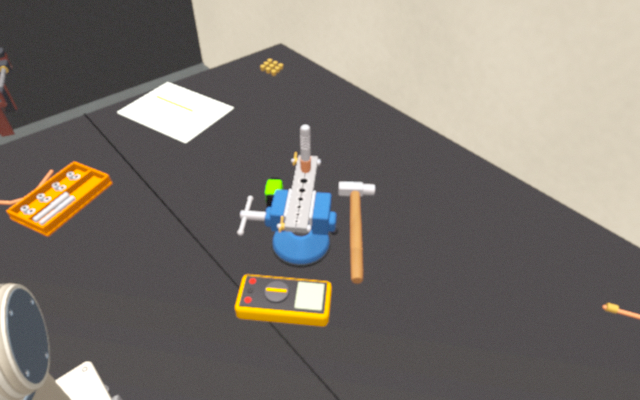

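The scene view shows the punch top at about (325,218) and the tube mouth at about (326,264). The side view shows the top at (305,127), the mouth at about (305,163) and the base at about (301,245). I'll triangulate these and crop for detail.

```bash
cat > h.py <<'E'
from station import *
import numpy as np,cv2
from scipy.spatial.transform import Rotation as R
def ray(n,p):
    i=camera_info(n);K=i['intrinsics'];T=i['T']
    d=np.array([(p[0]-K[0,2])/K[0,0],-(p[1]-K[1,2])/K[1,1],-1]);d=T[:3,:3]@d
    return T[:3,3],d/np.linalg.norm(d)
def plane(n,p,z):
    o,d=ray(n,p);return o+d*(z-o[2])/d[2]
def tri(p,q):
    o,d=ray("scene",p);a,b=ray("side",q)
    s=np.linalg.lstsq(np.c_[d,-b],a-o,rcond=None)[0]
    x,y=o+d*s[0],a+b*s[1];return (x+y)/2,np.linalg.norm(x-y)
def proj(n,X):
    i=camera_info(n);K=i['intrinsics'];T=i['T'];c=T[:3,:3].T@(np.array(X)-T[:3,3])
    return np.round([K[0,0]*c[0]/-c[2]+K[0,2],K[1,1]*-c[1]/-c[2]+K[1,2]],1)
E
python3 - <<'E'
from h import *
print(tri((325,218),(305,127)),tri((326,264),(305,163)))
print(plane("scene",(325,218),.249),plane("side",(305,127),.249))
# bar direction from side view: row of holes/edges at z .135
a=cv2.imread("pics/scene0.png")[185:325,270:420];b=cv2.imread("pics/side0.png")[110:270,230:380]
c=np.hstack([cv2.resize(a,(400,373),interpolation=3),cv2.resize(b,(400,427),interpolation=3)[:373]])
cv2.imwrite("pics/crop.png",c)
E
```

```text
(array([0.64275964, 0.14549725, 0.24977836]), np.float64(9.721896991189879e-05)) (array([0.64444218, 0.1489104 , 0.15225548]), np.float64(0.0001997184462555937))
[0.64228242 0.14490681 0.249     ] [0.64349688 0.146316   0.249     ]
```

View pics/crop.png

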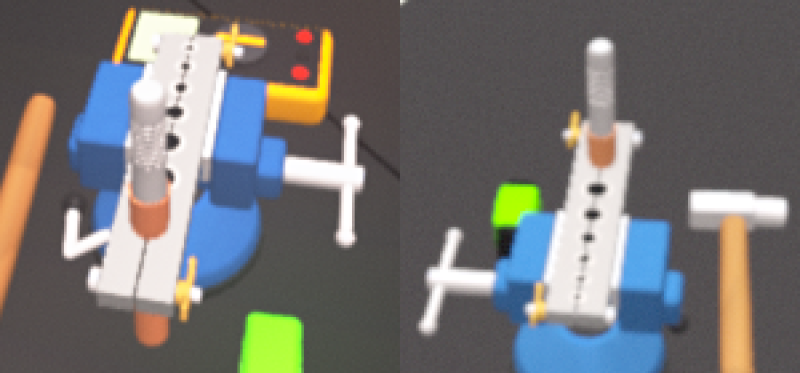

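The crops show the bar's split line and holes. The side crop has holes from (304,180.5) to (296.4,221.7), and the scene crop has the split from (341,199) to (334.5,252). These give the bar's direction. I'll compute that, then hover above the punch and take a close look.

```bash
cat >> h.py <<'E'
def quat(yaw_dir, tilt=0):
    """tool down, tool y along horizontal unit yaw_dir; tilt>0 leans top towards yaw_dir"""
    u=np.array([*yaw_dir,0])/np.linalg.norm(yaw_dir);z=np.array([0,0,-1.])
    M=np.c_[np.cross(u,z),u,z]
    M=R.from_rotvec(np.cross([0,0,1.],u)*tilt).as_matrix()@M
    q=R.from_matrix(M).as_quat();return q[[3,0,1,2]]
E
python3 - <<'E'
from h import *
P=lambda n,a:plane(n,a,.135)[:2]
a=P("side",(303.9,180.5))-P("side",(296.4,221.7));b=P("scene",(334.5,251.7))-P("scene",(341.2,199.2))
for d in(a,b):print(d/np.linalg.norm(d),np.linalg.norm(d),np.degrees(np.arctan2(d[1],d[0])))
u=a/np.linalg.norm(a)+b/np.linalg.norm(b);u/=np.linalg.norm(u);print(u)
for s in(1,-1):
    for z in(.35,.21):print(s,z,[inverse_kinematics([.643,.1455,z],quat(s*u,t)) for t in(0,.12,-.12)])
E
```

```text
[0.72859536 0.68494437] 0.12095976816875509 43.231232693273725
[0.67759704 0.73543337] 0.12799050185087932 47.3438483123447
[0.70354926 0.7106465 ]
1 0.35 [array([ 2.04483715e-01,  3.50425416e-01,  1.38374159e+00, -4.44089210e-16,
        1.40742565e+00, -5.85932977e-01]), array([ 0.23657041,  0.40978648,  1.30302254, -0.06305564,  1.53105907,
       -0.54811461]), array([ 0.16894095,  0.29558036,  1.4649323 ,  0.07273131,  1.28407772,
       -0.63866557])]
1 0.21 [array([ 2.04483715e-01,  4.59512956e-01,  1.53776041e+00, -4.44089210e-16,
        1.14431929e+00, -5.85932977e-01]), array([ 0.23657041,  0.51320614,  1.45571655, -0.06586094,  1.27547126,
       -0.53142864]), array([ 0.16894095,  0.4121955 ,  1.61883601,  0.08217623,  1.01435711,
       -0.6615365 ])]
-1 0.35 [None, array([0.16894095, 0.29558036, 1.4649323 , 0.07273131, 1.28407772,
       2.50292709]), None]
-1 0.21 [None, array([0.16894095, 0.4121955 , 1.61883601, 0.08217623, 1.01435711,
       2.48005615]), None]
```

```bash
cat >> h.py <<'E'
def wcam():
    q=get_ee_rot();T=np.eye(4);T[:3,:3]=R.from_quat(np.r_[q[1:],q[0]]).as_matrix();T[:3,3]=get_tcp_pos()
    return T@camera_info("wrist")["tool_from_camera"]
def wplane(T,p,z):
    K=camera_info("wrist")["intrinsics"]
    d=T[:3,:3]@np.array([(p[0]-K[0,2])/K[0,0],-(p[1]-K[1,2])/K[1,1],-1]);o=T[:3,3]
    return o+d*(z-o[2])/d[2]
E
python3 - <<'E'
from h import *
u=np.array([.7035,.7106])
move_pose([.643,.1455,.33],quat(u))
T=wcam();np.save("T1.npy",T);cv2.imwrite("pics/w1.png",read_camera("wrist")[:,:,::-1]);print(get_time(),get_ft_force())
E
```

```text
2.4417 [0.24307611 0.27889518 0.01955901]
```

View pics/w1.png

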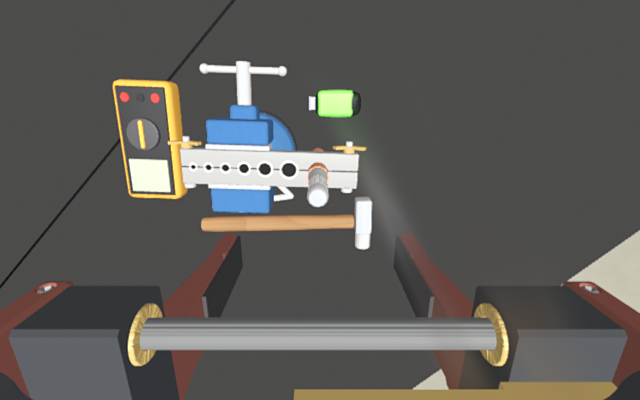

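The wrist view shows the punch top at about (318,198), the mouth at about (318,170), and the bar holes from (193,167) to (289,169.5). The bar is nearly level in the picture.

Run:
```python
from h import *
T=np.load("T1.npy")
g=cv2.imread("pics/w1.png")
m=cv2.inRange(g,(140,140,140),(255,255,255));m[:187]=0;m[208:]=0;m[:,:300]=0;m[:,340:]=0
ys,xs=np.nonzero(m);print(xs.min(),xs.max(),ys.min(),ys.max())
print(wplane(T,(318,198),.249),wplane(T,(318,170),.169))
a,b=wplane(T,(193,167.5),.135),wplane(T,(289,169.5),.135);d=(b-a)[:2];print(np.linalg.norm(d),np.degrees(np.arctan2(d[1],d[0])))
# bar end->bar end centre: near (182,168), far (358,170)
e,f=wplane(T,(181,168),.135),wplane(T,(358,170),.135);print(f,np.linalg.norm(f-e),np.degrees(np.arctan2(*(f-e)[[1,0]])), f-(f-e)/np.linalg.norm(f-e)*.05)
```

```text
307 339 187 206
[0.64381237 0.14613057 0.249     ] [0.63799525 0.15191126 0.169     ]
0.11969431231109445 44.23982257525128
[0.67841111 0.18231322 0.135     ] 0.22096870485830172 44.79711941808514 [0.64293081 0.1470833  0.135     ]
```

```bash
cat >> h.py <<'E'
th=np.radians(44.6);U=np.array([np.cos(th),np.sin(th)])
def st(s=""):
    q=get_ee_rot();f=get_ft_force();m=get_ft_torque();u=np.r_[U,0];x=np.array([U[1],-U[0],0])
    print(s,"t%.1f"%get_time(),"tcp",np.round(get_tcp_pos(),4),"F u/x/z",np.round([f@u,f@x,f[2]],1),"M",np.round([m@u,m@x,m[2]],2),"w%.4f"%(get_grip_width()*.088),"ff",np.round(get_finger_force(),1))
E
python3 - <<'E'
from h import *
p=[.6432,.1462]
move_pose([*p,.30],quat(U));st()
print(movel([*p,.21],v=.1,until_force=8));st()
command_gripper(0.19);wait(.1);st("preclose")
command_gripper(0.0);wait(.3);st("closed")
g=read_camera("wrist")[:,:,::-1];s=read_camera("side")[90:250,230:390,::-1]
cv2.imwrite("pics/g.png",np.hstack([g[:, 160:480],cv2.resize(s,(400,400),interpolation=3)]))
E
```

```text
t2.7 tcp [0.6417 0.1465 0.2982] F u/x/z [ 1.1 -0.6  0.4] M [-0.01 -0.05 -0.01] w0.0880 ff 0.0
False
 t3.7 tcp [0.6438 0.1463 0.2108] F u/x/z [ 1.1 -0.3 -0.6] M [-0.05 -0.07 -0.01] w0.0878 ff 0.0
preclose t4.9 tcp [0.6431 0.1461 0.21  ] F u/x/z [-0.2 -0.1  1.7] M [-0.   -0.3   0.01] w0.0191 ff 30.0
closed t5.4 tcp [0.6431 0.1461 0.21  ] F u/x/z [-2.3  0.2  1.7] M [-0.04 -0.44 -0.03] w0.0192 ff 30.0
```

View pics/g.png

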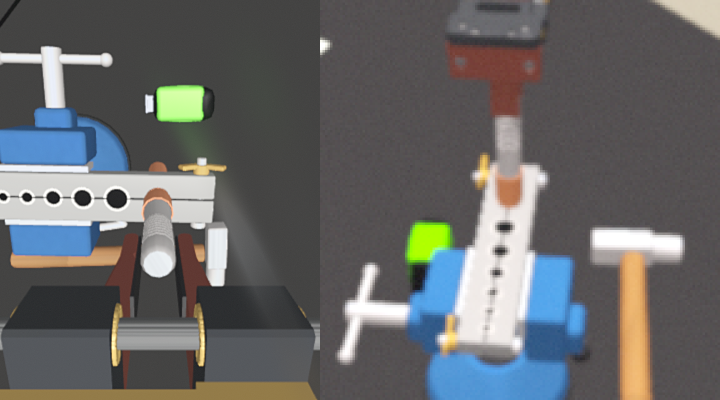

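The gripper holds the shank with almost no side load. Next are the rocks about the pivot in small steps, starting away from the vise.

```bash
cat >> h.py <<'E'
P0=np.array([.6432,.1462])
def rock(a,step=1.5,v=.03,prev=[0.]):
    n=max(1,int(np.ceil(abs(a-prev[0])/step)))
    for t in np.linspace(prev[0],a,n+1)[1:]:
        r=np.radians(t);L=.21-.143
        movel([*(P0+U*L*np.sin(r)),.143+L*np.cos(r)],quat(U,r),v=v)
        if abs(get_ft_force()[2])>15 or np.linalg.norm(get_ft_force())>40: st("STOP %.1f"%t);raise SystemExit
    q=get_ee_rot();zt=-R.from_quat(np.r_[q[1:],q[0]]).as_matrix()[:,2]
    prev[0]=a;st("tilt %.1f act %.2f"%(a,np.degrees(np.arcsin(zt[:2]@U))))
E
python3 - <<'E'
from h import *
rock(2);rock(4);rock(6);wait(.2);st()
cv2.imwrite("pics/r1.png",np.hstack([cv2.resize(read_camera(n)[r:r+130,c:c+130,::-1],(390,390),interpolation=3) for n,r,c in(("side",90,240),("scene",190,260))]))
E
```

```text
tilt 2.0 act 2.04 t6.0 tcp [0.6447 0.1476 0.2102] F u/x/z [-4.7  0.6  4. ] M [ 0.02 -1.04 -0.  ] w0.0191 ff 30.0
tilt 4.0 act 4.14 t6.5 tcp [0.6458 0.1487 0.2102] F u/x/z [-9.2 -0.6  6.3] M [ 0.09 -1.56  0.01] w0.0192 ff 30.0
tilt 6.0 act 6.17 t7.0 tcp [0.6473 0.15   0.2103] F u/x/z [-10.7   0.4   8.5] M [ 0.09 -1.83 -0.07] w0.0190 ff 30.0
 t7.2 tcp [0.6472 0.1499 0.2103] F u/x/z [-9.5 -0.8  8.4] M [ 0.06 -1.79 -0.02] w0.0190 ff 30.0
```

View pics/r1.png

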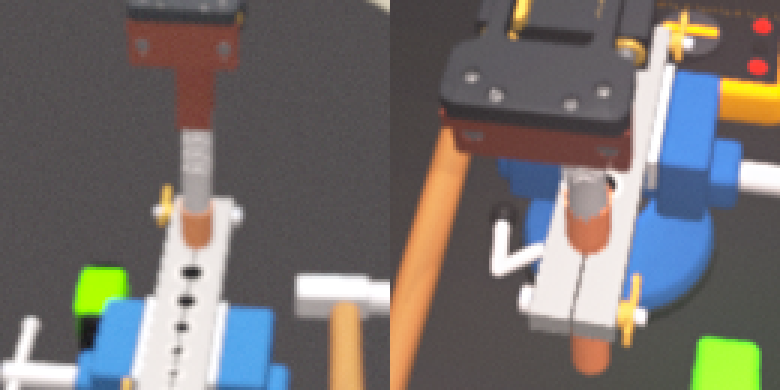

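It tilts as intended, with about 10 N sideways, the punch pressed slightly down, and the tube not lifted. I'll continue the alternating rocks.

Run:
```python
from h import *
rock.__defaults__[2][0]=6.
for a in(0,-3,-6,0,6,0,-6):rock(a)
```

```text
tilt 0.0 act 0.00 t8.3 tcp [0.6434 0.1464 0.21  ] F u/x/z [-1.3 -1.5  2.7] M [-0.01 -0.36 -0.02] w0.0191 ff 30.0
tilt -3.0 act -3.11 t8.8 tcp [0.6416 0.1445 0.2102] F u/x/z [5.2 0.9 0.1] M [-0.02  0.76  0.01] w0.0191 ff 30.0
tilt -6.0 act -6.17 t9.3 tcp [0.6396 0.1424 0.2102] F u/x/z [ 8.  -0.3  0.6] M [-0.    1.01  0.02] w0.0192 ff 30.1
tilt 0.0 act 0.01 t10.3 tcp [0.643  0.146  0.2099] F u/x/z [0.1 0.  5.2] M [-0.05  0.03  0.07] w0.0191 ff 30.0
tilt 6.0 act 6.20 t11.3 tcp [0.6468 0.1495 0.2101] F u/x/z [-7.2 -0.3 11.3] M [ 0.   -1.21 -0.02] w0.0191 ff 30.1
tilt 0.0 act -0.00 t12.3 tcp [0.643  0.1459 0.21  ] F u/x/z [0.6 0.9 4.2] M [-0.05  0.   -0.02] w0.0192 ff 30.0
tilt -6.0 act -6.18 t13.3 tcp [0.6395 0.1423 0.2102] F u/x/z [7.7 0.  3.6] M [0.04 1.13 0.03] w0.0195 ff 30.1
```

Run:
```python
from h import *
rock.__defaults__[2][0]=-6.
for a in(0,6.3,0,-6.3,0):rock(a)
wait(.3);st("before lift")
for z in(.212,.215,.220):
    r=movel([*P0,z],quat(U),v=.015,until_force=14);st(f"lift {z} {r}")
    if r:break
```

```text
tilt 0.0 act 0.02 t14.3 tcp [0.643  0.1461 0.2099] F u/x/z [-1.4 -0.6  6.4] M [ 0.01 -0.16 -0.05] w0.0192 ff 30.0
tilt 6.3 act 6.55 t15.6 tcp [0.6468 0.1496 0.2101] F u/x/z [-8.6 -1.1 12.4] M [ 0.08 -1.5  -0.02] w0.0190 ff 30.1
tilt 0.0 act -0.00 t16.8 tcp [0.6427 0.1457 0.2099] F u/x/z [-0.4 -0.   5.6] M [-0.   -0.1  -0.02] w0.0195 ff 30.0
tilt -6.3 act -6.52 t18.1 tcp [0.6392 0.1421 0.2101] F u/x/z [ 8.  -0.5  3.7] M [ 0.03  1.17 -0.02] w0.0191 ff 30.1
tilt 0.0 act 0.01 t19.3 tcp [0.6429 0.1461 0.2098] F u/x/z [0.1 0.3 7. ] M [-0.02  0.02 -0.03] w0.0193 ff 30.0
before lift t19.6 tcp [0.6429 0.146  0.2098] F u/x/z [-0.1  0.1  6.1] M [-0.06  0.09  0.01] w0.0191 ff 30.0
lift 0.212 False t19.9 tcp [0.6423 0.146  0.2107] F u/x/z [ 1.6  0.5 -4. ] M [-0.1   0.29  0.01] w0.0189 ff 30.0
lift 0.215 False t20.3 tcp [0.6428 0.146  0.2148] F u/x/z [ 0.2 -0.2 -4.4] M [-0.02  0.01  0.  ] w0.0193 ff 30.0
lift 0.22 False t20.7 tcp [0.6433 0.1461 0.2204] F u/x/z [ 0.6 -0.  -2.3] M [-0.04 -0.26 -0.04] w0.0193 ff 30.0
```

The punch is free, with about 3 N on the wrist, which is roughly its weight. I'll lift it straight up until it is about 10 mm clear.

Run:
```python
from h import *
print(movel([*P0,.252],quat(U),v=.03,until_force=14));st()
wait(1);st()
print([ (proj(n,[*P0,.169]),proj(n,[*P0,.179])) for n in("side","scene")])
cv2.imwrite("pics/l1.png",np.hstack([cv2.resize(read_camera(n)[r:r+100,c:c+100,::-1],(400,400),interpolation=3) for n,r,c in(("side",100,255),("scene",205,275))]))
```

```text
False
 t22.0 tcp [0.643  0.1461 0.2517] F u/x/z [ 0.3 -0.3 -2.8] M [-0.04 -0.06  0.03] w0.0191 ff 30.0
 t23.0 tcp [0.6432 0.1462 0.252 ] F u/x/z [-0.2 -0.  -2.7] M [ 0.01 -0.02  0.02] w0.0191 ff 30.0
[(array([305.3, 157.8]), array([305.3, 154.2])), (array([325.6, 255.6]), array([325.5, 251.4]))]
```

View pics/l1.png

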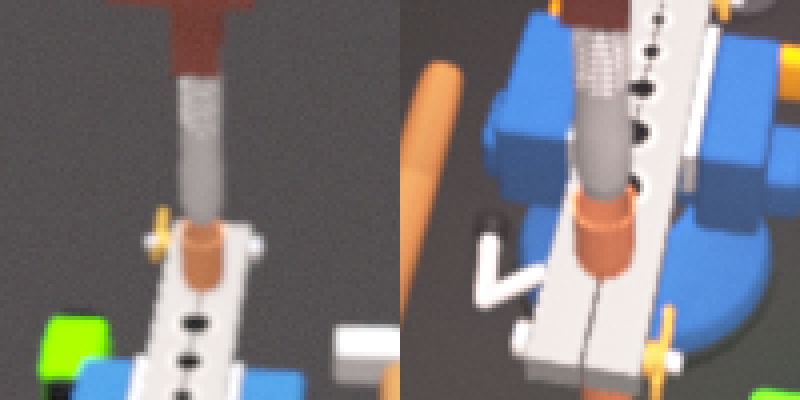

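The side view shows the punch's lower end at about crop y 225, just above the tube rim. The scene view agrees, with the end at about 200 where I expected 199. The mouth projects where it started, so the tube has not moved. The wrist carries only the punch's weight, 2.7 N, and the punch is upright and about 10 mm clear.

```bash
python3 -c "
from station import *
print(job_done(),get_time())"
```

```text
the job is handed in; nothing more can be done
the job is handed in; nothing more can be done
```

I rocked the punch loose, away from the vise first, then lifted it straight up. At hand-in the gripper was still holding it, upright and steady, about 10 mm above the tube mouth; the camera views showed no sign that the tube had moved, and nothing else was touched.

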